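# Lock the pump unit's hatch

## Robot

A 6-joint arm with a two-finger parallel gripper is mounted at the origin on the work surface. World frame = base frame: x ahead of the robot, y to its left, z up, the work surface at z = 0. Lengths are in m, angles in rad, forces in N, time in s.
With the tool pointing down it reaches from about 0.25 to 0.775 m from the base axis. Payload 4 kg.
Tool frame: the origin (TCP) lies on the centre line of the jaws, within the pads' length; the fingertips stand 17 mm ahead of it and the grasp point (between the pads) lies 2 mm behind it; z points along the fingers, y is the line along which they close (so a half turn about z gives the same grasp; the last joint's range is limited). The gripper opens to 94 mm and grips with 3 to 60 N. Pads are 16 mm wide; open, the fingers measure 119 mm over their backs; the gripper's body (75 mm by 177 mm) begins 78 mm behind the grasp point.
Start: joints at [-1.451, 0.087, 1.371, -0, 1.684, -0.103], TCP at [0.122, -0.536, 0.223] pointing down, gripper open.
Joint ranges: [-3.1, 3.1], [-0.76, 2.03], [0.27, 2.55], [-1.08, 4.22], [0.17, 2.65], [-2.57, 2.57]. Speed limits (rad/s): [2.79, 2.79, 3.14, 3.14, 3.14, 3.14].

## Interface

Orientations are given as [roll, pitch, yaw] about the fixed x, y, z axes, in that order (R = Rz(yaw) Ry(pitch) Rx(roll)).
In Python, from bench import robot gives the robot as it stands.
- The arm moves only by the tool servo_tool, never from a script. Its argument "plan" is a list of rows, each a list of 7 numbers: the shift along the tool's x, y, z normalised to -1 to 1, where 1 is 0.1 m, then the turn, a rotation vector about the tool's x, y, z normalised to -1 to 1, where 1 is pi/2 rad, then the finger opening in mm, from 0 to 94. In form: [[x, y, z, ax, ay, az, gripper], ...]. A call has 1 to 12 rows; each row is the pose to reach, as a shift and turn from the pose commanded when the call began, along the tool's axes at that moment; what a row does not reach only later rows make up. A row lasts 1/12 s, in which the tool goes at most 41.7 mm and 7.16 degrees, less where a joint would pass 70% of its speed; a pose out of reach is approached as far as the arm can. A call with a number of a shift or a turn outside -1 to 1 is refused whole. A call with a gripper value outside its range is refused whole. The fingers move at their own pace and stop on an object; the grip force is fixed at half the most. Time passes only in rows, so rows that repeat a pose let the fingers close. It gives the time, the measured TCP pose, the force, the opening and the grip force at its end, in the units of the state.
- robot.get_obs(): the state, without advancing time (a new reading comes with each control period).
- robot.snapshot(name): name is "side" or "top"; returns the picture (420x560x3 uint8, red, green, blue); there is no depth.
- robot.camera_params(name): a dict with "camera_matrix" (3x3 intrinsics, pixels), "rvec" (rotation vector, rad) and "tvec" (3), from world to camera coordinates, as OpenCV has them. Camera axes: x right, y down, z forward; pixel columns grow to the right and rows downward; lengths in m; the calibration is good to about 2 mm. A picture is of the moment at which its call begins. camera_params takes no time and is no camera call.
- robot.close_job(): hands the job in; it is judged then, once.
Trained networks look in the newest picture that a camera, given by its name, has taken for a name from the list of things; names that differ only in an ending like _2 or _b are one class to them, and where a whole thing is asked for, a point or a joint stands for the part that bears it (a point fixed in the world has none). Each returns a list of dicts, best first, with "conf" (0 to 1); they miss things now and then, are a little off and sometimes report something else, mostly with a low value. They report only what shows in the picture. A call takes as long as a camera call.
- robot.find_in(thing, camera): "extent" ([centre column, centre row, width, height] in pixels, round what is visible of it).
The state is a dict: "time": time; "joint_positions": joint angles; "qvel": joint speeds; "joint_torque": joint torques, N m; "tool_pos": TCP position; "ee_rot": TCP orientation; "wrist_force": force on the tool from outside, world axes, zero at the start; "wrist_torque": the same for the moment, N m; "width": finger opening in m; "finger_force": force on a finger pad.
Only numpy, scipy, OpenCV 4.12 (cv2) and the standard library are available. Lean on these libraries where they do the work, as an engineer would, in place of code of your own. Each camera call takes 0.05 s, during which the arm holds its last target. There are 200 camera calls.

## Task

On the packing table is a green plastic pump unit whose hatch stands ajar: press the hatch fully shut with the fingertips first, then put a fingertip in the slot of each of its two round fasteners, in either order, and turn each clockwise a quarter turn as far as it will go, so that the two slots end in line with each other. Do not turn a fastener while the hatch is still ajar, do not lift the hatch, and leave everything else on the table and on the unit where it is.

Things in the scene. Friction and masses are not known exactly. Their poses are not given: they have to be found in the camera images.
- housing: fixed green plastic housing of the pump unit, 320 (x) by 520 mm (y), top 120 mm above the table; origin at the centre of its underside, x away from the robot, towards the hatch's hinge, y to the left. The hatch covers the left part of its top: hinge line along y at x = +125 mm, y from -70 to +240 mm
- hatch (a joint): opening angle of the hatch, rad: 0 = shut flat on the housing, grows as its near edge (-x side) rises about the hinge at its far edge. Starts between 0.12 and 0.35. Stiff hinge: it stays where it is left, and a push of 2 to 12 N down on its near edge closes it
- hatch_lip (a point): flat spot to press on: on the hatch's top surface, 18 mm in from its free edge, midway between the fasteners, 232 mm from the hinge line. The hatch is a plate 250 (x) by 310 mm (y), 14 mm thick. Shut, this point lies at housing x -107, y +85 mm, 134 mm above the table. Axes: x from free edge to hinge, z out of the hatch's top
- slot_left (a point): centre of the slot's floor in the left (housing +y) fastener, on its axis. Straight square-walled slot, 44 mm wide, 18 mm deep, right across the disc through its axis, open at both ends (the low collar there stands 3 mm above the slot's floor). x along the slot, turning with the disc; z = turning axis, up. Hatch shut: at housing x -45, y +165 mm, 137 mm above the table
- slot_right (a point): centre of the slot's floor in the right (housing -y) fastener, on its axis. Straight square-walled slot, 44 mm wide, 18 mm deep, right across the disc through its axis, open at both ends (the low collar there stands 3 mm above the slot's floor). x along the slot, turning with the disc; z = turning axis, up. Hatch shut: at housing x -45, y +5 mm, 137 mm above the table
- rim_left (a point): centre of the left fastener's top face (155 mm above the table, hatch shut); does not turn. Grey disc 100 mm across, its top 21 mm above the hatch's surface, ringed by a low fixed collar (120 mm across, 6 mm high). A fingertip, or both fingers shut, set 20 to 30 mm from the axis in either half of the slot pushes its side wall round; let the gripper turn with the slot, else a corner near the axis takes the push
- rim_right (a point): centre of the right fastener's top face (155 mm above the table, hatch shut); does not turn. Grey disc 100 mm across, its top 21 mm above the hatch's surface, ringed by a low fixed collar (120 mm across, 6 mm high). A fingertip, or both fingers shut, set 20 to 30 mm from the axis in either half of the slot pushes its side wall round; let the gripper turn with the slot, else a corner near the axis takes the push
- fastener_left (a joint): turn of the left fastener, rad: 0 = slot at right angles to the hinge line (along the housing's x), unlocked; grows clockwise seen from above to 1.571 = hard stop, locked, slot parallel to the hinge line. Starts between 0 and 0.3. Stays where it is left; needs about 0.1 N m, some 4 N at 25 mm from the axis
- fastener_right (a joint): turn of the right fastener, rad: 0 = slot at right angles to the hinge line (along the housing's x), unlocked; grows clockwise seen from above to 1.571 = hard stop, locked, slot parallel to the hinge line. Starts between 0 and 0.3. Stays where it is left; needs about 0.1 N m, some 4 N at 25 mm from the axis
- brass_plug: loose brass hex-headed plug standing on the housing's top, right of the hatch, 50 mm wide, 36 mm high; origin under its centre. Leave alone
- small_carton: loose little cardboard box on the housing's top, right of the hatch, 50 x 70 x 45 mm; origin under its centre. Leave alone
- tape_roll: loose roll of brown tape lying on the table, 100 mm across, 48 mm high; origin under its centre. Leave alone
- screw_jar: loose lidded jar on the table, 60 mm across, 80 mm high; origin under its centre. Leave alone
- label_carton: loose cardboard carton on the table, 100 x 120 x 70 mm; origin under its centre. Leave alone
- mug: loose white mug on the table, 80 mm across, 90 mm high; origin under its centre. Leave alone

How it is judged:
On the way, in this order (a step that is already met when the one before it is completed fails the run):
1. the hatch is pressed shut, both fasteners still unlocked (value of joint hatch below 0.03 rad and value of joint each of fastener_left, fastener_right below 0.6 rad), for 0.2 s.
2. both fasteners are turned to their stops with the hatch shut (value of joint hatch below 0.03 rad and value of joint each of fastener_left, fastener_right above 1.45 rad), for 0.2 s.
At the end, for the whole second after the job is handed in: Hatch shut (within 0.03 rad), both fasteners turned clockwise to at least 1.45 rad of their 1.571 rad, every loose thing within 30 mm of where it stood (all of step 2 and distance of each of brass_plug, small_carton, tape_roll, screw_jar, label_carton, mug from where it was at the start of the episode below 0.03 m); the robot touches nothing.
It fails at once if a fastener is turned while the hatch is ajar (value of joint hatch above 0.06 rad and value of joint any of fastener_left, fastener_right above 0.6 rad).
It fails at once if the hatch is lifted (value of joint hatch above 0.45 rad).
It fails at once if a bystander is lifted or displaced by more than 30 mm, or tipped (distance of any of brass_plug, small_carton, tape_roll, screw_jar, label_carton, mug from where it was at the start of the episode above 0.03 m or angle between any of brass_plug, small_carton, tape_roll, screw_jar, label_carton, mug's own z axis and vertical above 0.5 rad).
It also fails if it takes over 64 s, if anything falls off the work surface, if the arm or the gripper's body presses on something with over 40 N, if the wrist force passes 120 N, or if a joint passes its speed limit or range.

## Working session

There is one attempt and no reset: what is moved stays moved. The work goes in short steps, Python scripts to look and compute and a tool call to move; the robot and the scene stay as the last step left them, time stands still between calls to the robot, and variables do not carry over. Pictures are saved under pics/ and viewed, at most 10 in all, crops included, and the job is handed in when it is done.

Besides the shell and the picture viewer there is one more tool, called after ">>>" as name(argument=value, ...), one argument or row to a line, values as JSON. servo_tool: Moves the arm, as the interface text tells. Scaled input: -1 to 1 covers 0.1 m each way for a shift and pi/2 rad each way for a turn. Its arguments: {"type":"object","properties":{"plan":{"type":"array","items":{"type":"array","items":{"type":"number"}}}},"required":["plan"]}

```bash
mkdir -p pics; python3 - <<'E'
from bench import robot
import cv2
for c in("top","side"):
    im=robot.snapshot(c); cv2.imwrite(f"pics/{c}0.png",im[:,:,::-1])
    p=robot.camera_params(c); print(c,{k:(v.tolist() if hasattr(v,'tolist') else v) for k,v in p.items()})
    for t in("housing","rim_left","rim_right","slot_left","slot_right","hatch_lip","hatch"):
        try: print(t,[(d['extent'],d['conf']) for d in robot.find_in(t,c)][:3])
        except Exception as e: print(t,e)
o=robot.get_obs();print(o)
E
```

```text
top {'camera_matrix': [[412.4846246803389, 0.0, 276.6752938359857], [0.0, 412.4846246803389, 204.3310872522022], [0.0, 0.0, 1.0]], 'rvec': [2.1322953802850533, -2.1820358938849815, 0.08264312547370524], 'tvec': [0.03024616476349848, 0.5884866043757915, 1.2384611101912488]}
housing [([275.6, 206.4, 198.2, 150.2], 0.93)]
rim_left [([243.5, 208.5, 122.0, 110.2], 0.92)]
rim_right [([244.1, 207.5, 125.5, 105.4], 0.6)]
slot_left [([213.9, 228.4, 37.2, 35.9], 0.89)]
slot_right [([271.5, 211.5, 36.7, 36.2], 0.95), ([246.8, 208.6, 122.2, 113.0], 0.47)]
hatch_lip [([243.7, 209.4, 126.2, 99.2], 0.9)]
hatch [([245.6, 209.5, 122.3, 108.0], 0.31)]
side {'camera_matrix': [[388.07825420748605, 0.0, 283.3587448460114], [0.0, 388.07825420748605, 212.3097350531512], [0.0, 0.0, 1.0]], 'rvec': [2.4255211763336284, -0.11584970920791264, 0.05605151190717297], 'tvec': [-0.6105485835838477, 0.11356378253769393, 1.2453052554010997]}
housing [([282.4, 224.8, 145.1, 169.3], 0.79)]
rim_left [([271.2, 177.6, 96.0, 67.8], 0.89), ([297.5, 246.0, 15.7, 19.6], 0.42)]
rim_right [([271.1, 176.6, 95.9, 67.5], 0.64), ([2
[... 205 characters left out ...]
nt_positions': array([-1.45111293e+00,  8.71916015e-02,  1.37065946e+00,  3.01548345e-05,
        1.68361216e+00, -1.03124129e-01]), 'qvel': array([-3.24757340e-06,  2.57242303e-04,  1.34778611e-04,  1.29898038e-03,
       -3.46731772e-04, -5.34732833e-04]), 'joint_torque': array([-5.15404809e-04, -3.39993668e+01, -3.02578032e+01,  7.17472681e-02,
        2.35659670e-02,  6.17995894e-07]), 'tool_pos': array([ 0.12152852, -0.5364347 ,  0.22253107]), 'ee_rot': array([ 3.14146082e+00, -1.64795938e-05,  2.22810924e-01]), 'wrist_force': array([ 0.06378658,  0.00637321, -0.18201045]), 'wrist_torque': array([-0.02598575,  0.01015757,  0.02828932]), 'finger_force': 0.0, 'width': 0.09383418777829863}
```

```bash
python3 -c "
import cv2
a=cv2.imread('pics/top0.png');cv2.imwrite('pics/top0c.png',cv2.resize(a[110:300,160:400],None,fx=3.1,fy=3.1,interpolation=cv2.INTER_CUBIC))"
```

```text
(no output)
```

View pics/top0c.png

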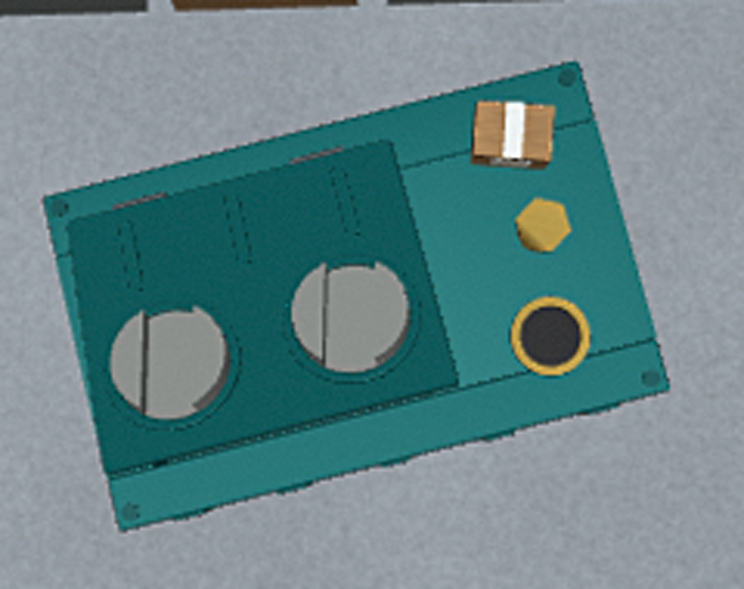

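View pics/side0.png

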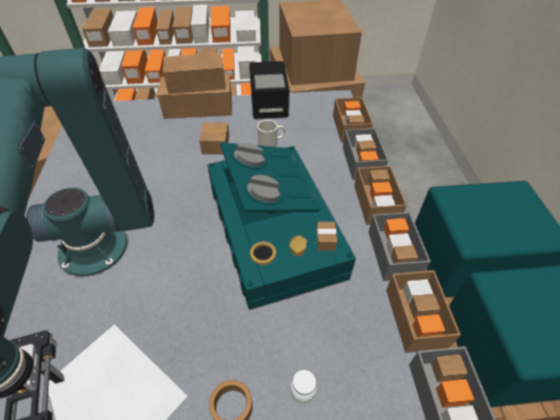

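The top crop shows the housing rotated, with corners at crop (43,197), (578,62), (668,388) and (122,530). The discs are at (168,363) and (350,318), and both slots run almost straight up the image. The side view shows the hatch ajar, with the loose items clear of it. Next I fit the housing pose and hatch angle.

```bash
cat > h.py <<'E'
import numpy as np,cv2
from bench import robot
from scipy.optimize import least_squares
def proj(c,P):
    p=robot.camera_params(c)
    return cv2.projectPoints(np.array(P,float).reshape(-1,1,3),np.array(p['rvec']),np.array(p['tvec']),np.array(p['camera_matrix']),None)[0].reshape(-1,2)
def h2w(q,P):
    P=np.array(P,float).reshape(-1,3);c,s=np.cos(q[2]),np.sin(q[2])
    return np.c_[q[0]+c*P[:,0]-s*P[:,1],q[1]+s*P[:,0]+c*P[:,1],P[:,2]]
def hatch(a,P,zh=.120): # shut-pose housing coords -> opened
    P=np.array(P,float).reshape(-1,3);d=P[:,0]-.125;z=P[:,2]-zh;c,s=np.cos(a),np.sin(a)
    return np.c_[.125+d*c+z*s,P[:,1],zh-d*s+z*c]
E
python3 - <<'E'
from h import *
C=[[.16,.26,.12],[.16,-.26,.12],[-.16,-.26,.12],[-.16,.26,.12]]
H=[[-.045,.165,.155],[-.045,.005,.155],[-.125,.24,.134],[-.125,-.07,.134]]
cr=np.array([[43,197],[578,62],[668,388],[122,530],[168,363],[350,318],[107,468],[457,384]])/3.1+[160,110]
sd=np.array([[250.8,156.8]])
def f(q): return (proj('top',np.r_[h2w(q,C),h2w(q,hatch(q[3],H))])-cr).ravel()
def g(q): return np.r_[f(q),.5*(proj('side',h2w(q,hatch(q[3],H[:1])))-sd).ravel()]
for F in(f,g):
    r=least_squares(F,[.6,0,.25,.2]);print(r.x.round(4),r.fun.round(1))
q=r.x
print(proj('side',h2w(q,hatch(q[3],H))).round(0).tolist())
for n,P in dict(lip=[-.107,.085,.134],L=H[0],R=H[1]).items(): print(n,'shut',h2w(q,P).round(4),'now',h2w(q,hatch(q[3],P)).round(4))
E
```

```text
[0.5813 0.0239 0.2254 0.2945] [-0.9 -0.8  0.4 -1.4  1.2  0.8 -1.6  0.4  0.3 -1.1  0.1 -1.4 -0.7  2.6
  1.   0.6]
[0.5819 0.0239 0.2247 0.2842] [-0.9 -1.1  0.5 -1.5  1.2  0.6 -1.6  0.1  0.5 -1.   0.2 -1.3 -0.5  2.6
  1.   0.8 -1.1 -1.5]
[[249.0, 154.0], [263.0, 188.0], [218.0, 144.0], [242.0, 212.0]]
lip shut [[0.4587 0.0829 0.134 ]] now [[0.4716 0.0859 0.1985]]
L shut [[0.5013 0.1747 0.155 ]] now [[0.5175 0.1784 0.2013]]
R shut [[0.5369 0.0188 0.155 ]] now [[0.5531 0.0225 0.2013]]
```

>>> servo_tool(
  plan=[
    [0.2, -0.2, -0.8, 0, 0, 0, 0],
    [0.8, -0.88, -0.8, 0, 0, 0, 0],
    [0.8, -0.88, -0.8, 0, 0, 0, 0],
    [0.8, -0.88, -0.8, 0, 0, 0, 0],
    [0.8, -0.88, -0.8, 0, 0, 0, 0],
  ],
)

```text
time: 1.22
tool_pos: [0.1824, -0.4305, 0.3071]
ee_rot: [3.135, -0.002, 0.227]
wrist_force: [-0.3, 0.0, 0.1]
width: 0.0639
finger_force: 0.0
```

>>> servo_tool(
  plan=[
    [0.8, -0.88, 0, 0, 0, 0, 0],
    [0.8, -0.88, 0, 0, 0, 0, 0],
    [0.8, -0.88, 0, 0, 0, 0, 0],
    [0.8, -0.88, 0, 0, 0, 0, 0],
  ],
)

```text
time: 1.55
tool_pos: [0.2407, -0.3258, 0.3032]
ee_rot: [3.141, -0.002, 0.229]
wrist_force: [0.7, 0.4, -0.2]
width: 0.0374
finger_force: 0.0
```

>>> servo_tool(
  plan=[
    [0.8, -0.88, 0, 0, 0, 0, 0],
    [0.8, -0.88, 0, 0, 0, 0, 0],
    [0.8, -0.88, 0, 0, 0, 0, 0],
    [0.8, -0.88, 0, 0, 0, 0, 0],
  ],
)

```text
time: 1.88
tool_pos: [0.2993, -0.2224, 0.3028]
ee_rot: [-3.141, -0.002, 0.231]
wrist_force: [0.1, 0.3, -0.3]
width: 0.0109
finger_force: 0.0
```

>>> servo_tool(
  plan=[
    [0.8, -0.88, 0, 0, 0, 0, 0],
    [0.8, -0.88, 0, 0, 0, 0, 0],
    [0.8, -0.88, 0, 0, 0, 0, 0],
    [0.8, -0.88, 0, 0, 0, 0, 0],
  ],
)

```text
time: 2.22
tool_pos: [0.3579, -0.119, 0.3022]
ee_rot: [-3.14, -0.001, 0.231]
wrist_force: [-0.5, -0.2, -0.3]
width: 0.0002
finger_force: 0.0
```

>>> servo_tool(
  plan=[
    [0.8, -0.88, 0, 0, 0, 0, 0],
    [0.8, -0.88, 0, 0, 0, 0, 0],
    [0.8, -0.88, 0, 0, 0, 0, 0],
    [0.8, -0.88, 0, 0, 0, 0, 0],
  ],
)

```text
time: 2.55
tool_pos: [0.4165, -0.0161, 0.3014]
ee_rot: [-3.139, 0.0, 0.229]
wrist_force: [-0.5, -0.1, -0.7]
width: 0.0004
finger_force: 0.0
```

>>> servo_tool(
  plan=[
    [0.78, -0.87, 0, 0, 0, -0.08, 0],
    [0.78, -0.87, 0, 0, 0, -0.16, 0],
    [0.78, -0.87, 0, 0, 0, -0.24, 0],
    [0.78, -0.87, 0, 0, 0, -0.32, 0],
    [0.78, -0.87, 0, 0, 0, -0.4, 0],
    [0.78, -0.87, 0, 0, 0, -0.48, 0],
    [0.78, -0.87, 0, 0, 0, -0.56, 0],
    [0.78, -0.87, 0, 0, 0, -0.64, 0],
    [0.78, -0.87, 0, 0, 0, -0.72, 0],
    [0.78, -0.87, 0, 0, 0, -0.8, 0],
    [0.78, -0.87, 0, 0, 0, -0.84, 0],
    [0.78, -0.87, 0, 0, 0, -0.84, 0],
  ],
)

```text
time: 3.55
tool_pos: [0.4719, 0.0809, 0.3019]
ee_rot: [-3.141, 0.001, 1.541]
wrist_force: [-0.3, -0.1, -1.0]
width: 0.0006
finger_force: 0.0
```

>>> servo_tool(
  plan=[
    [0, 0, 0.2, 0, 0, 0, 0],
    [0, 0, 0.4, 0, 0, 0, 0],
    [0, 0, 0.6, 0, 0, 0, 0],
    [0, 0, 0.7, 0, 0, 0, 0],
    [0, 0, 0.7, 0, 0, 0, 0],
  ],
)

```text
time: 3.97
tool_pos: [0.4703, 0.0819, 0.2296]
ee_rot: [-3.136, 0.001, 1.54]
wrist_force: [0.8, -0.4, -0.6]
width: -0.0001
finger_force: 0.0
```

>>> servo_tool(
  plan=[
    [0, 0, 0.08, 0, 0, 0, 0],
    [0, 0, 0.16, 0, 0, 0, 0],
    [0, 0, 0.24, 0, 0, 0, 0],
    [0, 0, 0.32, 0, 0, 0, 0],
    [0, 0, 0.4, 0, 0, 0, 0],
    [0, 0, 0.48, 0, 0, 0, 0],
    [0, 0, 0.54, 0, 0, 0, 0],
    [0, 0, 0.6, 0, 0, 0, 0],
    [0, 0, 0.66, 0, 0, 0, 0],
    [0, 0, 0.7, 0, 0, 0, 0],
    [0, 0, 0.74, 0, 0, 0, 0],
    [0, 0, 0.74, 0, 0, 0, 0],
  ],
)

```text
time: 4.97
tool_pos: [0.4711, 0.0832, 0.1573]
ee_rot: [-3.141, 0.0, 1.542]
wrist_force: [0.1, 1.0, -0.1]
width: 0.0004
finger_force: 0.0
```

>>> servo_tool(
  plan=[
    [0, 0, 0.03, 0, 0, 0, 0],
    [0, 0, 0.05, 0, 0, 0, 0],
    [0, 0, 0.07, 0, 0, 0, 0],
    [0, 0, 0.07, 0, 0, 0, 0],
  ],
)

```text
time: 5.3
tool_pos: [0.4714, 0.0832, 0.1513]
ee_rot: [3.141, 0.0, 1.542]
wrist_force: [0.4, -0.6, 0.4]
width: 0.0003
finger_force: 0.0
```

```bash
python3 - <<'E'
from h import *
im=robot.snapshot("side");cv2.imwrite("pics/s1.png",cv2.resize(im[110:300,170:370,::-1],None,fx=3,fy=3,interpolation=cv2.INTER_CUBIC))
o=robot.get_obs();print(o['tool_pos'],o['wrist_force'],o['joint_positions'])
E
```

```text
[0.47140358 0.08318924 0.15131184] [ 0.49677176  0.44833441 -0.49274372] [ 5.61653774e-02 -4.72962277e-02  1.64910896e+00 -1.37386148e-05
  1.53941584e+00  8.47300880e-02]
```

View pics/s1.png

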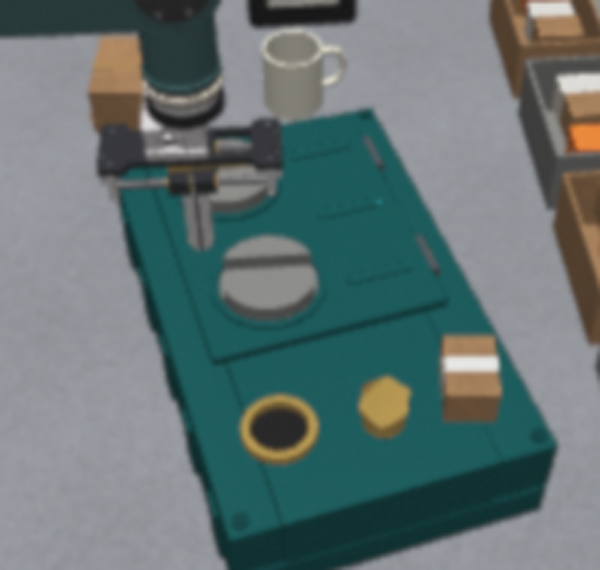

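The side crop shows the fingertips at (200,245) on the near edge and the hatch nearly flat. I'll keep pressing until the force rises.

>>> servo_tool(
  plan=[
    [0, 0, 0.01, 0, 0, 0, 0],
    [0, 0, 0.02, 0, 0, 0, 0],
    [0, 0, 0.03, 0, 0, 0, 0],
    [0, 0, 0.03, 0, 0, 0, 0],
    [0, 0, 0.03, 0, 0, 0, 0],
  ],
)

```text
time: 5.77
tool_pos: [0.4715, 0.0832, 0.1512]
ee_rot: [3.14, 0.0, 1.542]
wrist_force: [-5.0, -0.6, 11.6]
width: 0.0003
finger_force: 5.5
```

>>> servo_tool(
  plan=[
    [0, 0, -0.3, 0, 0, 0, 0],
    [0, 0, -0.6, 0, 0, 0, 0],
    [0, -0.9, -0.8, 0, 0, 0, 0],
    [0, -0.9, -0.8, 0, 0, 0, 0],
    [0, -0.9, -0.8, 0, 0, 0, 0],
    [0, -0.9, -0.8, 0, 0, 0, 0],
  ],
)

```text
time: 6.27
tool_pos: [0.3805, 0.086, 0.2298]
ee_rot: [3.137, -0.0, 1.543]
wrist_force: [1.2, 0.0, -0.4]
width: 0.0005
finger_force: 0.0
```

```bash
python3 - <<'E'
from h import *
im=robot.snapshot("top");cv2.imwrite("pics/t1.png",cv2.resize(im[150:280,170:330,::-1],None,fx=4.5,fy=4.5,interpolation=cv2.INTER_CUBIC))
for t in("slot_left","slot_right"): print(t,[(d['extent'],d['conf']) for d in robot.find_in(t,"top")][:2])
q=[.5819,.0239,.2247]
H=[[-.045,.165,.155],[-.045,.005,.155],[-.125,.24,.134],[-.125,-.07,.134]]
p=proj('top',h2w(q,H));print(p.round(1).tolist(),((p-[170,150])*4.5).round(0).tolist())
print(robot.get_obs()['tool_pos'])
E
```

```text
slot_left [([219.3, 234.2, 32.8, 38.6], 0.82), ([325.1, 153.0, 28.1, 21.4], 0.74)]
slot_right [([275.1, 218.1, 36.9, 34.3], 0.83)]
[[219.0, 232.7], [275.2, 218.5], [200.8, 267.4], [308.4, 240.2]] [[220.0, 372.0], [473.0, 308.0], [138.0, 528.0], [623.0, 406.0]]
[0.38199127 0.08566279 0.22784715]
```

View pics/t1.png

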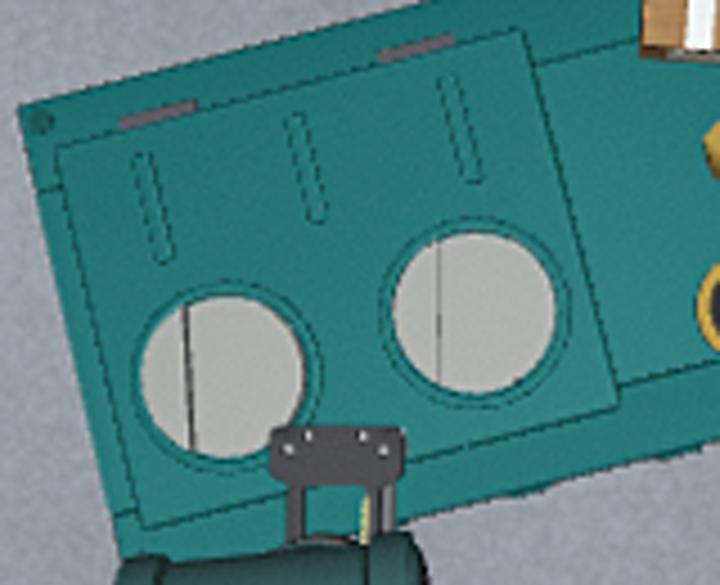

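Hatch shut flat in the top crop. The disc centres are at about (222,376) and (474,312), roughly 2 mm nearer the robot than predicted. The slot lines show turns of about 0.17 (left) and 0.23 (right).

```bash
cat >> h.py <<'E'
AX=dict(L=np.array([.4993,.174]),R=np.array([.535,.0183]))
def rows(w,wps,z,r=.025):
    """wps: list of (slot dir angle, tangential offset); print rows in tool units"""
    o=robot.get_obs();p=o['tool_pos'];y=o['ee_rot'][2]
    for th,t in wps:
        P=AX[w]-r*np.array([np.cos(th),np.sin(th)])+t*np.array([-np.sin(th),np.cos(th)])
        d=P-p[:2]
        print([round(float(v),2) for v in(d@[np.cos(y),np.sin(y)]*10,d@[np.sin(y),-np.cos(y)]*10,(p[2]-z)*10,0,0,(y-(th+np.pi/2))/(np.pi/2),0)])
E
python3 -c "
from h import *
rows('L',[(.055,.004)],.20)"
```

```text
[0.94, 0.89, 0.28, 0.0, 0.0, -0.05, 0.0]
```

>>> servo_tool(
  plan=[
    [0.94, 0.89, 0, 0, 0, -0.05, 0],
    [0.94, 0.89, 0, 0, 0, -0.05, 0],
    [0.94, 0.89, 0, 0, 0, -0.05, 0],
    [0.94, 0.89, 0.1, 0, 0, -0.05, 0],
    [0.94, 0.89, 0.2, 0, 0, -0.05, 0],
    [0.94, 0.89, 0.28, 0, 0, -0.05, 0],
    [0.94, 0.89, 0.28, 0, 0, -0.05, 0],
    [0.94, 0.89, 0.28, 0, 0, -0.05, 0],
  ],
)

```text
time: 7.08
tool_pos: [0.472, 0.1761, 0.1996]
ee_rot: [-3.14, 0.001, 1.62]
wrist_force: [-0.4, -0.0, 0.0]
width: 0.0007
finger_force: 0.0
```

>>> servo_tool(
  plan=[
    [0, 0, 0.1, 0, 0, 0, 0],
    [0, 0, 0.2, 0, 0, 0, 0],
    [0, 0, 0.28, 0, 0, 0, 0],
    [0, 0, 0.35, 0, 0, 0, 0],
    [0, 0, 0.4, 0, 0, 0, 0],
    [0, 0, 0.4, 0, 0, 0, 0],
    [0, 0, 0.4, 0, 0, 0, 0],
  ],
)

```text
time: 7.67
tool_pos: [0.4727, 0.1771, 0.1601]
ee_rot: [-3.141, 0.0, 1.621]
wrist_force: [-0.5, -0.5, -1.1]
width: 0.0004
finger_force: 0.0
```

```bash
python3 -c "
from h import *
print(robot.get_obs()['tool_pos'],robot.get_obs()['ee_rot'])
rows('L',[(.055,.009)]+[(.055-.075*k,.0145) for k in range(0,11)],.16)"
```

```text
[0.47274719 0.17709933 0.16006455] [-3.14093980e+00  2.15228044e-04  1.62080050e+00]
[0.04, 0.01, 0.0, 0.0, 0.0, -0.0, 0.0]
[0.1, 0.01, 0.0, 0.0, 0.0, -0.0, 0.0]
[0.12, 0.02, 0.0, 0.0, 0.0, 0.04, 0.0]
[0.14, 0.04, 0.0, 0.0, 0.0, 0.09, 0.0]
[0.15, 0.05, 0.0, 0.0, 0.0, 0.14, 0.0]
[0.17, 0.07, 0.0, 0.0, 0.0, 0.19, 0.0]
[0.18, 0.08, 0.0, 0.0, 0.0, 0.24, 0.0]
[0.19, 0.1, 0.0, 0.0, 0.0, 0.28, 0.0]
[0.21, 0.12, 0.0, 0.0, 0.0, 0.33, 0.0]
[0.22, 0.14, 0.0, 0.0, 0.0, 0.38, 0.0]
[0.22, 0.16, 0.0, 0.0, 0.0, 0.43, 0.0]
[0.23, 0.18, 0.0, 0.0, 0.0, 0.47, 0.0]
```

No contact going in, so the fingertips are in the left slot. Turning.

>>> servo_tool(
  plan=[
    [0.04, 0.01, 0, 0, 0, 0, 0],
    [0.1, 0.01, 0, 0, 0, 0, 0],
    [0.12, 0.02, 0, 0, 0, 0.04, 0],
    [0.14, 0.04, 0, 0, 0, 0.09, 0],
    [0.15, 0.05, 0, 0, 0, 0.14, 0],
    [0.17, 0.07, 0, 0, 0, 0.19, 0],
    [0.18, 0.08, 0, 0, 0, 0.24, 0],
    [0.19, 0.1, 0, 0, 0, 0.28, 0],
    [0.21, 0.12, 0, 0, 0, 0.33, 0],
    [0.22, 0.14, 0, 0, 0, 0.38, 0],
    [0.22, 0.16, 0, 0, 0, 0.43, 0],
    [0.23, 0.18, 0, 0, 0, 0.47, 0],
  ],
)

```text
time: 8.67
tool_pos: [0.4892, 0.2009, 0.1609]
ee_rot: [-3.141, 0.002, 0.879]
wrist_force: [-1.8, -3.2, 0.9]
width: 0.0004
finger_force: 2.0
```

```bash
python3 -c "
from h import *
rows('L',[(-.695-.075*k,.0145) for k in range(0,9)]+[(-1.346,.0145),(-1.346,.0155)],.16)"
```

```text
[0.0, -0.0, 0.01, 0.0, 0.0, 0.0, 0.0]
[0.02, 0.01, 0.01, 0.0, 0.0, 0.05, 0.0]
[0.04, 0.02, 0.01, 0.0, 0.0, 0.1, 0.0]
[0.06, 0.04, 0.01, 0.0, 0.0, 0.15, 0.0]
[0.07, 0.05, 0.01, 0.0, 0.0, 0.19, 0.0]
[0.08, 0.07, 0.01, 0.0, 0.0, 0.24, 0.0]
[0.1, 0.09, 0.01, 0.0, 0.0, 0.29, 0.0]
[0.11, 0.11, 0.01, 0.0, 0.0, 0.34, 0.0]
[0.12, 0.13, 0.01, 0.0, 0.0, 0.38, 0.0]
[0.12, 0.14, 0.01, 0.0, 0.0, 0.42, 0.0]
[0.13, 0.15, 0.01, 0.0, 0.0, 0.42, 0.0]
```

>>> servo_tool(
  plan=[
    [0.02, 0.01, 0, 0, 0, 0.05, 0],
    [0.04, 0.02, 0, 0, 0, 0.1, 0],
    [0.06, 0.04, 0, 0, 0, 0.15, 0],
    [0.07, 0.05, 0, 0, 0, 0.19, 0],
    [0.08, 0.07, 0, 0, 0, 0.24, 0],
    [0.1, 0.09, 0, 0, 0, 0.29, 0],
    [0.11, 0.11, 0, 0, 0, 0.34, 0],
    [0.12, 0.13, 0, 0, 0, 0.38, 0],
    [0.12, 0.14, 0, 0, 0, 0.42, 0],
    [0.13, 0.14, 0, 0, 0, 0.42, 0],
    [0.13, 0.14, 0, 0, 0, 0.42, 0],
  ],
)

```text
time: 9.58
tool_pos: [0.5082, 0.2024, 0.1606]
ee_rot: [3.141, 0.002, 0.225]
wrist_force: [-3.9, -0.3, 1.8]
width: 0.0005
finger_force: 1.9
```

>>> servo_tool(
  plan=[
    [0.01, 0, 0, 0, 0, 0, 0],
    [0.02, 0, 0, 0, 0, 0, 0],
    [0.02, 0, 0, 0, 0, 0, 0],
  ],
)

```text
time: 9.83
tool_pos: [0.5083, 0.2024, 0.1606]
ee_rot: [3.142, 0.006, 0.225]
wrist_force: [-9.7, -2.1, 5.1]
width: 0.0005
finger_force: 4.5
```

Left fastener is on its stop: the force rose with no motion. Moving to the right one.

>>> servo_tool(
  plan=[
    [-0.06, 0, 0, 0, 0, 0, 0],
    [-0.06, 0, 0, 0, 0, 0, 0],
    [-0.06, 0, -0.3, 0, 0, 0, 0],
    [-0.06, 0, -0.5, 0, 0, 0, 0],
    [-0.3, 1, -0.5, 0, 0, 0, 0],
    [-0.3, 1, -0.5, 0, 0, 0, 0],
    [-0.3, 1, -0.5, 0, 0, 0, 0],
    [-0.3, 1, -0.5, 0, 0, 0, 0],
  ],
)

```text
time: 10.5
tool_pos: [0.5046, 0.0952, 0.2111]
ee_rot: [3.139, -0.003, 0.219]
wrist_force: [-0.2, 0.5, -1.4]
width: 0.0004
finger_force: 0.0
```

>>> servo_tool(
  plan=[
    [0, 0.76, 0, 0, 0, -0.08, 0],
    [0, 0.76, 0, 0, 0, -0.16, 0],
    [0, 0.76, 0, 0, 0, -0.24, 0],
    [0, 0.76, 0, 0, 0, -0.32, 0],
    [0, 0.76, 0, 0, 0, -0.4, 0],
    [0, 0.76, 0, 0, 0, -0.48, 0],
    [0, 0.76, 0, 0, 0, -0.56, 0],
    [0, 0.76, 0, 0, 0, -0.64, 0],
    [0, 0.76, 0, 0, 0, -0.72, 0],
    [0, 0.76, 0, 0, 0, -0.8, 0],
    [0, 0.76, 0, 0, 0, -0.86, 0],
    [0, 0.76, 0, 0, 0, -0.86, 0],
  ],
)

```text
time: 11.5
tool_pos: [0.5211, 0.0253, 0.2105]
ee_rot: [3.14, -0.0, 1.577]
wrist_force: [0.3, -0.3, -0.2]
width: 0.0004
finger_force: 0.0
```

```bash
python3 -c "
from h import *
print(robot.get_obs()['tool_pos'])
rows('R',[(0,.004)],.185)"
```

```text
[0.52113663 0.02529325 0.21053047]
[-0.03, -0.11, 0.26, 0.0, 0.0, 0.0, 0.0]
```

>>> servo_tool(
  plan=[
    [-0.03, -0.11, 0.1, 0, 0, 0, 0],
    [-0.03, -0.11, 0.2, 0, 0, 0, 0],
    [-0.03, -0.11, 0.26, 0, 0, 0, 0],
    [-0.03, -0.11, 0.26, 0, 0, 0, 0],
    [-0.03, -0.11, 0.33, 0, 0, 0, 0],
    [-0.03, -0.11, 0.4, 0, 0, 0, 0],
    [-0.03, -0.11, 0.46, 0, 0, 0, 0],
    [-0.03, -0.11, 0.5, 0, 0, 0, 0],
    [-0.03, -0.11, 0.5, 0, 0, 0, 0],
    [-0.03, -0.11, 0.5, 0, 0, 0, 0],
  ],
)

```text
time: 12.33
tool_pos: [0.5093, 0.0213, 0.1601]
ee_rot: [-3.141, 0.0, 1.574]
wrist_force: [-0.3, 0.1, 0.3]
width: 0.0009
finger_force: 0.0
```

```bash
python3 -c "
from h import *
print(robot.get_obs()['tool_pos'])
rows('R',[(0,.009)]+[(-.075*k,.0145) for k in range(0,11)],.16)"
```

```text
[0.50931808 0.02130154 0.16010255]
[0.06, 0.01, 0.0, 0.0, 0.0, 0.0, 0.0]
[0.11, 0.01, 0.0, 0.0, 0.0, 0.0, 0.0]
[0.13, 0.02, 0.0, 0.0, 0.0, 0.05, 0.0]
[0.15, 0.03, 0.0, 0.0, 0.0, 0.1, 0.0]
[0.17, 0.05, 0.0, 0.0, 0.0, 0.14, 0.0]
[0.18, 0.06, 0.0, 0.0, 0.0, 0.19, 0.0]
[0.2, 0.08, 0.0, 0.0, 0.0, 0.24, 0.0]
[0.21, 0.1, 0.0, 0.0, 0.0, 0.29, 0.0]
[0.22, 0.11, 0.0, 0.0, 0.0, 0.34, 0.0]
[0.23, 0.13, 0.0, 0.0, 0.0, 0.38, 0.0]
[0.24, 0.15, 0.0, 0.0, 0.0, 0.43, 0.0]
[0.25, 0.17, 0.0, 0.0, 0.0, 0.48, 0.0]
```

>>> servo_tool(
  plan=[
    [0.06, 0.01, 0, 0, 0, 0, 0],
    [0.11, 0.01, 0, 0, 0, 0, 0],
    [0.13, 0.02, 0, 0, 0, 0.05, 0],
    [0.15, 0.03, 0, 0, 0, 0.1, 0],
    [0.17, 0.05, 0, 0, 0, 0.14, 0],
    [0.18, 0.06, 0, 0, 0, 0.19, 0],
    [0.2, 0.08, 0, 0, 0, 0.24, 0],
    [0.21, 0.1, 0, 0, 0, 0.29, 0],
    [0.22, 0.11, 0, 0, 0, 0.34, 0],
    [0.23, 0.13, 0, 0, 0, 0.38, 0],
    [0.24, 0.15, 0, 0, 0, 0.43, 0],
    [0.25, 0.17, 0, 0, 0, 0.48, 0],
  ],
)

```text
time: 13.33
tool_pos: [0.5259, 0.046, 0.1609]
ee_rot: [3.141, 0.002, 0.816]
wrist_force: [-2.2, -2.6, 0.4]
width: 0.0006
finger_force: 1.6
```

```bash
python3 -c "
from h import *
rows('R',[(-.75-.075*k,.0145) for k in range(1,8)]+[(-1.346,.0145),(-1.346,.0155)],.16)"
```

```text
[0.02, 0.02, 0.01, 0.0, 0.0, 0.04, 0.0]
[0.04, 0.03, 0.01, 0.0, 0.0, 0.09, 0.0]
[0.06, 0.04, 0.01, 0.0, 0.0, 0.14, 0.0]
[0.07, 0.06, 0.01, 0.0, 0.0, 0.19, 0.0]
[0.09, 0.08, 0.01, 0.0, 0.0, 0.24, 0.0]
[0.1, 0.09, 0.01, 0.0, 0.0, 0.28, 0.0]
[0.11, 0.11, 0.01, 0.0, 0.0, 0.33, 0.0]
[0.12, 0.13, 0.01, 0.0, 0.0, 0.38, 0.0]
[0.13, 0.13, 0.01, 0.0, 0.0, 0.38, 0.0]
```

>>> servo_tool(
  plan=[
    [0.02, 0.02, 0, 0, 0, 0.04, 0],
    [0.04, 0.03, 0, 0, 0, 0.09, 0],
    [0.06, 0.04, 0, 0, 0, 0.14, 0],
    [0.07, 0.06, 0, 0, 0, 0.19, 0],
    [0.09, 0.08, 0, 0, 0, 0.24, 0],
    [0.1, 0.09, 0, 0, 0, 0.28, 0],
    [0.11, 0.11, 0, 0, 0, 0.33, 0],
    [0.12, 0.13, 0, 0, 0, 0.38, 0],
    [0.13, 0.13, 0, 0, 0, 0.38, 0],
    [0.14, 0.13, 0, 0, 0, 0.38, 0],
    [0.14, 0.13, 0, 0, 0, 0.38, 0],
  ],
)

```text
time: 14.25
tool_pos: [0.5444, 0.0471, 0.1606]
ee_rot: [3.14, 0.003, 0.225]
wrist_force: [-3.7, -3.2, 2.0]
width: 0.0005
finger_force: 2.5
```

>>> servo_tool(
  plan=[
    [0.01, 0, 0, 0, 0, 0, 0],
    [0.02, 0, 0, 0, 0, 0, 0],
    [0.02, 0, 0, 0, 0, 0, 0],
  ],
)

```text
time: 14.5
tool_pos: [0.5445, 0.0471, 0.1606]
ee_rot: [3.14, 0.008, 0.224]
wrist_force: [-9.4, -3.1, 4.5]
width: 0.0005
finger_force: 5.0
```

At its stop too. Withdraw and check.

>>> servo_tool(
  plan=[
    [-0.06, 0, 0, 0, 0, 0, 0],
    [-0.06, 0, 0, 0, 0, 0, 0],
    [-0.06, 0, -0.3, 0, 0, 0, 0],
    [-0.06, 0, -0.6, 0, 0, 0, 0],
    [-0.06, 0, -0.8, 0, 0, 0, 0],
    [-1, 0, -0.8, 0, 0, 0, 0],
    [-1, 0, -0.8, 0, 0, 0, 0],
    [-1, 0, -0.8, 0, 0, 0, 0],
    [-1, 0, -0.8, 0, 0, 0, 0],
  ],
)

```text
time: 15.25
tool_pos: [0.4486, 0.0261, 0.2413]
ee_rot: [3.141, -0.003, 0.223]
wrist_force: [-0.0, -0.0, 0.6]
width: 0.0001
finger_force: 0.0
```

>>> servo_tool(
  plan=[
    [-0.8, 0.3, -0.3, 0, 0, 0, 0],
    [-0.8, 0.3, -0.3, 0, 0, 0, 0],
    [-0.8, 0.3, -0.3, 0, 0, 0, 0],
    [-0.8, 0.3, -0.3, 0, 0, 0, 0],
    [-0.8, 0.3, -0.3, 0, 0, 0, 0],
  ],
)

```text
time: 15.67
tool_pos: [0.3798, -0.0207, 0.2708]
ee_rot: [3.141, -0.003, 0.223]
wrist_force: [-0.3, 0.2, -0.3]
width: 0.0002
finger_force: 0.0
```

```bash
python3 - <<'E'
from h import *
im=robot.snapshot("top");cv2.imwrite("pics/t2.png",cv2.resize(im[140:290,170:370,::-1],None,fx=3.9,fy=3.9,interpolation=cv2.INTER_CUBIC))
print(robot.get_obs()['wrist_force'])
E
```

```text
[ 0.48777841 -0.30595913 -0.18473628]
```

View pics/t2.png

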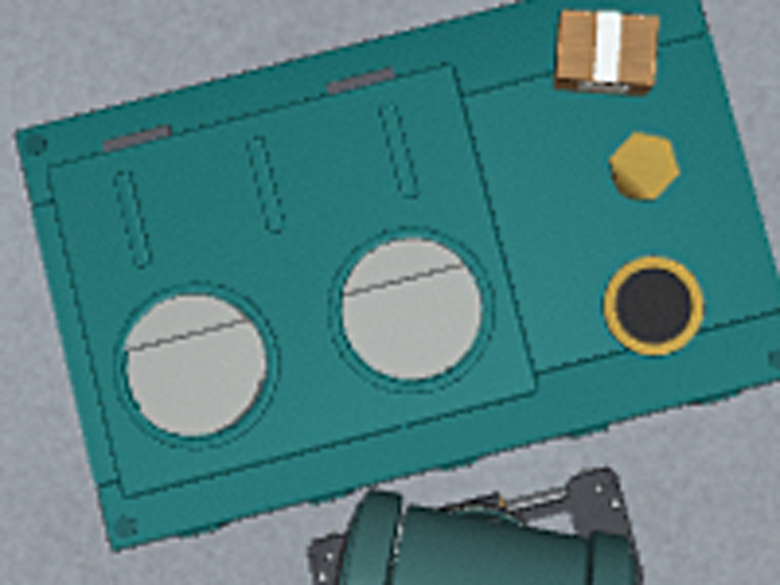

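Both slot lines, (128,350)-(250,320) and (345,295)-(463,265), are in line and parallel to the hinge. The hatch is shut and the plug and small carton look unmoved, so I'm handing in.

```bash
python3 -c "
from bench import robot
print(robot.close_job())"
```

```text
the job is handed in; nothing more can be done
None
```

I pressed the hatch shut, turned both fasteners clockwise to their stops with the slots in line, and handed the job in at about 16 s of the 64 s allowed; no verdict came back.

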